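# Scrub out the grinding cup and refit it on the spindle

### The arm

A 7-joint arm with a two-finger parallel gripper is mounted at the origin on the work surface. World frame = base frame: x ahead of the robot, y to its left, z up, the work surface at z = 0. Lengths are in m, angles in rad, forces in N, time in s.
With the tool pointing down it reaches from about 0.425 to 0.95 m from the base axis. Payload 4.7 kg.
Tool frame: the origin (TCP) lies on the centre line of the jaws, within the pads' length; the fingertips stand robot.nose_length ahead of it and the grasp point (between the pads) lies 8 mm behind it (robot.nose_length is the distance from the TCP to the fingertips, in m); z points along the fingers, y is the line along which they close (so a half turn about z gives the same grasp; the last joint's range is limited). The gripper opens to 85 mm and grips with 20 to 120 N. Pads are 22 mm wide; open, the fingers measure 114 mm over their backs; the gripper's body (76 mm by 85 mm) begins 54 mm behind the grasp point. The pads swing forward as they close: fully open they stand 13 mm farther back than shut.
Start: joints at [-1.17, 0.469, -0.049, 1.532, 0.024, 1.141, -0.082], TCP at [0.281, 0.614, 0.242] pointing down, gripper open.
Joint ranges: [-2.59, 2.59], [-0.33, 1.99], [-1.39, 1.29], [0.1, 2.45], [-1.04, 4.18], [0.21, 1.99], [-2.66, 2.66]. Speed limits (rad/s): [2.57, 2.57, 3.14, 3.14, 3.14, 3.14, 3.14].

### API

Orientations are given as [roll, pitch, yaw] about the fixed x, y, z axes, in that order (R = Rz(yaw) Ry(pitch) Rx(roll)).
In Python, from plant import robot gives the robot as it stands. Calls block until the motion is done:
- robot.goto(position, orientation): joint-space move of the TCP to a pose.
- robot.move_straight(position, vel=0.15, attitude=None, contact_N=None): straight line of the TCP; attitude=None keeps the orientation; vel is the mean speed in m/s. With contact_N (N) it stops when the force on the tool has changed by that much, and returns True; else False.
- robot.move_joints(angles): joint-space move.
- robot.grip(opening, strength=None): opening from 0.0 (shut) to 1.0 (fully open); strength is the grip in N (None keeps the last); returns when the fingers have stopped.
- robot.sleep(seconds).
- robot.inverse_kinematics(position, orientation): joint angles nearest the present ones, or None.
- robot.sense(): the state.
- robot.grab_frame(name): name is "side" or "top"; returns a dict with "image" (400x640x3 uint8, red, green, blue), "range_z" (400x640 float32, m along the optical axis (not along the pixel's ray), 0 where there is no reading), "fx", "fy", "cx", "cy" (pixels), "R" (3x3) and "t" (3): a world point X has camera coordinates R X + t. Camera axes: x right, y down, z forward; pixel columns grow to the right and rows downward; lengths in m; the calibration is good to about 2 mm. A picture is of the moment at which its call begins.
A pose or a line that the arm cannot do raises robot.IKError and nothing moves.
- robot.close_job(): hands the job in; it is judged then, once.
The state is a dict: "t": time; "joint_pos": joint angles; "joint_velocities": joint speeds; "effort": joint torques, N m; "tcp_pos": TCP position; "tcp_rot": TCP orientation; "wrist_force": force on the tool from outside, world axes, zero at the start; "torque": the same for the moment, N m; "opening": opening from 0.0 (shut) to 1.0 (fully open); "gripper_force": force on a finger pad.
Only numpy, scipy, OpenCV 4.12 (cv2) and the standard library are available. Lean on these libraries where they do the work, as an engineer would, in place of code of your own. Each camera call takes 0.05 s, during which the arm holds its last target. There are 200 camera calls.

### The job

Take the green-handled brush from its stand and scrub out the blue grinding cup while it stands in the black cleaning block: push the brush right down to the cup's floor three times, drawing its tip back up past the middle of the cup between strokes. Hang the brush back in its stand, then lift the cup, keeping it upright, and lower it gently over the brass spindle until its foot sits flat on the steel seat. Leave everything else on the bench where it is.

Things in the scene. Friction and masses are not known exactly. Their poses are not given: they have to be found in the camera images.
- brush: bottle brush hanging upright, tip down, by its black flange in the stand. Origin at the bristle tip, z up along the brush towards the handle; round about z. Bristle head 39 mm across from 0 to 86 mm above the origin (narrowing over the lowest 10 mm), steel shaft 8 mm across, black flange disc 64 mm across from 118 to 124 mm, green round handle 22 mm across from 124 to 204 mm. About 90 g
- brush_flange (a point): centre of the underside of the brush's flange, 118 mm above the tip
- brush_grip (a point): middle of the brush's green handle on its axis, 170 mm above the tip, where to grip
- stand: fixed grey brush stand: a 90 x 90 mm base and, on four thin legs at the corners, a 90 x 90 mm plate 10 mm thick whose top is 130 mm above the bench, with a vertical through hole 49 mm across in its middle. Origin at the centre of its underside, z up
- stand_seat (a point): centre of the hole at the top face of the stand's plate, where the brush's flange rests
- station: fixed black cleaning block, 84 x 84 x 12 mm, with a round recess 60 mm across and 8 mm deep in its top that holds the cup's foot. Origin at the centre of its underside, z up
- cup: blue metal grinding cup, 56 mm outside diameter, 115 mm tall, standing in the recess of the block. Origin at the centre of its underside, z up; round about z. Inside: 48 mm across, walls 4 mm, open at the top, floor 32 mm above the origin (83 mm deep). Its underside has a round socket 39 mm across and 26 mm deep. About 200 g
- cup_floor (a point): centre of the cup's inner floor, 32 mm above its origin
- cup_rim (a point): centre of the cup's mouth, 115 mm above its origin
- spindle: fixed polisher spindle: black round base 100 mm across and 15 mm high, on it a steel seat disc 66 mm across and 5 mm high (top 20 mm above the bench), and from it a brass shaft 33 mm across rising 22 mm, its top 5 mm tapered to 25 mm. Origin at the centre of its underside, z up
- spindle_seat (a point): point on the spindle's axis at the top of the steel seat, 20 mm above the bench: where the cup's origin belongs
- pot_amber: bystander: small amber pot with white cap, 36 mm across, 34 mm tall; origin at the centre of its underside
- pot_green: bystander: small green pot with orange cap, 36 mm across, 34 mm tall; origin at the centre of its underside
- beaker: bystander: empty glass beaker, 68 mm across, 80 mm tall; origin at the centre of its underside
- reagent: bystander: amber reagent bottle, 60 mm across, 120 mm tall; origin at the centre of its underside
- petri: bystander: closed clear dish, 92 mm across, 18 mm high; origin at the centre of its underside
- driver: bystander: screwdriver lying flat, 160 mm long; origin under its middle
Not all that is in view belongs to the job. There is more than one size of the brush; the one meant has the size given above. Of the things that look like the station, the smaller one is meant.

How it is judged:
By the outcome, as a careful person would: the job done as asked, in the order asked, and still so for the second after the job is handed in, with the robot touching nothing.
It also fails if it takes over 72 s, if anything falls off the work surface, if the arm or the gripper's body presses on something with over 40 N, if the wrist force passes 120 N, or if a joint passes its speed limit or range.

## Working session

There is one attempt and no reset: what is moved stays moved. The work goes in short steps, each a Python script; the robot and the scene stay as the last script left them, time stands still between calls to the robot, and variables do not carry over. Pictures are saved under pics/ and viewed, at most 10 in all, crops included, and the job is handed in when it is done.

```bash
mkdir -p pics; ls; python3 - <<'E'
from plant import robot
import cv2,numpy as np
for n in("top","side"):
    f=robot.grab_frame(n); cv2.imwrite(f"pics/{n}0.png",f["image"][:,:,::-1]); np.savez(f"{n}0.npz",**f)
    print(n,f["fx"],f["cx"],f["cy"],f["R"].round(3).tolist(),f["t"])
s=robot.sense(); print(robot.nose_length,s["t"],s["tcp_pos"],s["tcp_rot"],s["wrist_force"])
E
```

```text
pics
top 382.38584747532053 320.1308136837471 199.1002915983183 [[0.019, -0.999, 0.04], [-0.988, -0.025, -0.154], [0.155, -0.036, -0.987]] [-0.03426959  0.58365993  1.03679898]
side 400.84859162615174 317.759609661481 199.1914708011155 [[0.936, -0.353, -0.007], [-0.246, -0.635, -0.732], [0.254, 0.687, -0.681]] [-0.53463262  0.23860373  1.07079003]
0.011 0.1 [0.2810431  0.61316013 0.24136144] [-3.13983298e+00  6.05284646e-05  2.71180809e+00] [-0.32020412  0.05006519 -0.32024556]
```

View pics/top0.png

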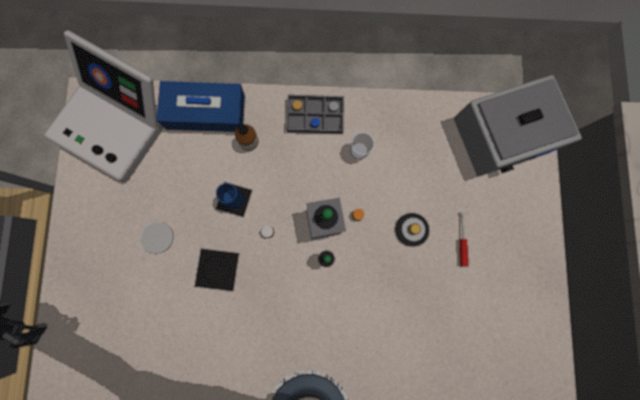

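View pics/side0.png

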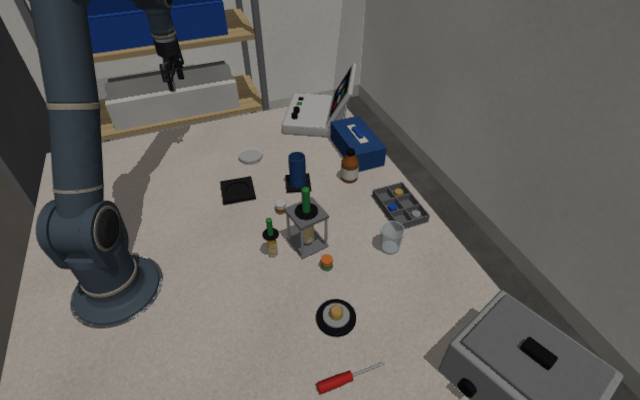

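Top view: large green-handled brush in the stand at (326,214), small decoy brush at (326,259). Cup in the smaller block at (230,197), larger decoy block at (217,269), spindle at (412,229), pots at (267,231) and (358,214). I choose the brush at (326,214) and the block at (235,200).

```bash
cat > h.py <<'E'
import numpy as np,cv2
def cloud(f):
    z=np.asarray(f["range_z"],float); v,u=np.mgrid[:400,:640]
    c=np.stack([(u-f["cx"])/f["fx"]*z,(v-f["cy"])/f["fy"]*z,z],-1)
    P=(c-f["t"])@f["R"]; P[z<=0]=np.nan
    return P
def proj(f,X):
    c=np.asarray(X)@np.asarray(f["R"]).T+f["t"]
    return np.stack([c[...,0]/c[...,2]*f["fx"]+f["cx"],c[...,1]/c[...,2]*f["fy"]+f["cy"]],-1)
def pick(f,u,v,h):
    "world point on pixel ray at height h"
    R=np.asarray(f["R"]);o=-R.T@f["t"];d=R.T@np.array([(u-f["cx"])/f["fx"],(v-f["cy"])/f["fy"],1])
    return o+d*(h-o[2])/d[2]
E
python3 - <<'E'
from h import *
T=dict(np.load("top0.npz"));S=dict(np.load("side0.npz"))
def rep(n,P,m):
    p=P[m]; 
    if len(p): print(n,len(p),"med",np.median(p,0).round(3),"min",np.percentile(p,3,axis=0).round(3),"max",np.percentile(p,97,axis=0).round(3))
for nm,f in(("top",T),("side",S)):
    P=cloud(f);h=cv2.cvtColor(f["image"],cv2.COLOR_RGB2HSV).astype(int);H,s,V=h[...,0],h[...,1],h[...,2]
    x,y,z=P[...,0],P[...,1],P[...,2]
    print(nm,"bench z",np.nanmedian(z[(V>120)&(s<60)]))
    v,u=np.mgrid[:400,:640]
    def box(t,sd):
        b=t if nm=="top" else sd
        return (u>=b[0])&(u<=b[2])&(v>=b[1])&(v<=b[3])
    b=box((300,195,345,240),(284,183,330,225))
    rep("handle",P,b&(H>45)&(H<85)&(s>120)&(z>.15)); rep("handletop",P,b&(z>.2))
    rep("plate",P,b&(z>.12)&(z<.14)); rep("flange",P,b&(V<50)&(z>.125)&(z<.155))
    b=box((205,175,255,220),(280,145,315,195))
    rep("cup",P,b&(H>100)&(H<125)&(s>100)&(z>.03)); rep("rim",P,b&(z>.11)&(z<.13)); rep("block",P,b&(z<.02)&(z>.005)&(V<50))
    b=box((390,208,435,250),(312,295,360,338))
    rep("base",P,b&(z>.008)&(z<.0175)); rep("seat",P,b&(z>.0175)&(z<.03)); rep("shaft",P,b&(z>.035))
    b=box((312,245,340,275),(260,215,280,258)); rep("small",P,b&(z>.03))
f=T["image"][165:285,190:440,::-1];a=cv2.resize(f,None,fx=3.2,fy=3.2,interpolation=cv2.INTER_CUBIC)[:288*2]
g=S["image"][140:340,215:415,::-1]
b=cv2.resize(g,None,fx=3,fy=3,interpolation=cv2.INTER_CUBIC)
cv2.imwrite("pics/topc.png",a);cv2.imwrite("pics/sidec.png",b)
E
```

```text
top bench z 0.0004566442561022516
handle 80 med [ 0.522 -0.032  0.214] min [ 0.514 -0.042  0.158] max [ 0.534 -0.023  0.219]
handletop 70 med [ 0.524 -0.034  0.214] min [ 0.514 -0.044  0.203] max [ 0.535 -0.025  0.219]
plate 1108 med [ 0.521 -0.032  0.131] min [ 0.48  -0.078  0.127] max [0.568 0.01  0.138]
flange 308 med [ 0.519 -0.026  0.136] min [ 0.498 -0.057  0.133] max [ 0.55  -0.005  0.139]
cup 459 med [0.585 0.231 0.073] min [0.556 0.201 0.034] max [0.607 0.252 0.12 ]
rim 120 med [0.583 0.228 0.119] min [0.556 0.201 0.111] max [0.609 0.254 0.122]
block 285 med [0.564 0.209 0.012] min [0.543 0.187 0.007] max [0.616 0.272 0.016]
base 433 med [ 0.506 -0.288  0.015] min [ 0.462 -0.338  0.011] max [ 0.552 -0.247  0.017]
seat 369 med [ 0.504 -0.29   0.02 ] min [ 0.47  -0.333  0.018] max [ 0.543 -0.258  0.024]
shaft 103 med [ 0.506 -0.292  0.042] min [ 0.492 -0.307  0.037] max [ 0.52  -0.279  0.045]
small 235 med [ 0.417 -0.038  0.09 ] min [ 0.399 -0.059  0.086] max [ 0.438 -0.02   0.147]
side bench z -0.00040787676908346537
handle 161 med [ 0.524 -0.04   0.188] min [ 0.515 -0.044  0
[... 210 characters left out ...]
138]
flange 245 med [ 0.52  -0.039  0.136] min [ 0.498 -0.061  0.132] max [ 0.554 -0.006  0.139]
cup 461 med [0.581 0.21  0.09 ] min [0.558 0.201 0.034] max [0.607 0.256 0.119]
rim 102 med [0.583 0.223 0.117] min [0.558 0.202 0.11 ] max [0.608 0.257 0.121]
block 175 med [0.563 0.212 0.012] min [0.541 0.188 0.007] max [0.626 0.27  0.015]
base 652 med [ 0.502 -0.304  0.014] min [ 0.462 -0.339  0.01 ] max [ 0.553 -0.247  0.017]
seat 375 med [ 0.503 -0.3    0.02 ] min [ 0.478 -0.322  0.018] max [ 0.539 -0.261  0.025]
shaft 128 med [ 0.507 -0.295  0.041] min [ 0.494 -0.306  0.036] max [ 0.522 -0.28   0.044]
small 343 med [ 0.417 -0.043  0.089] min [ 0.4   -0.057  0.033] max [ 0.436 -0.022  0.146]
```

View pics/sidec.png

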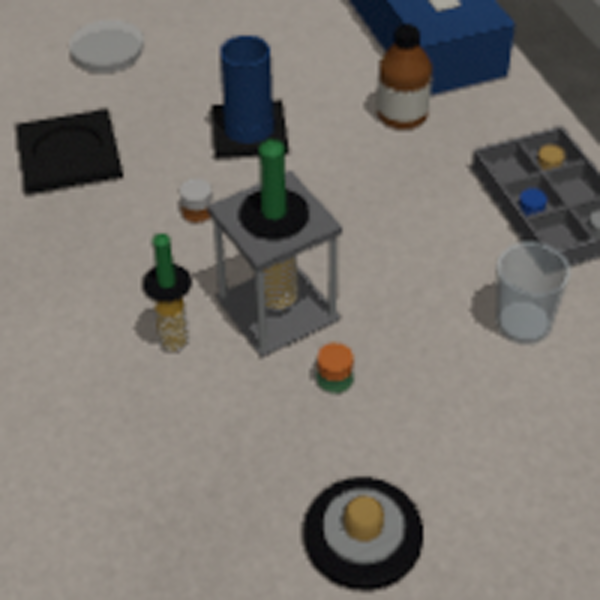

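View pics/topc.png

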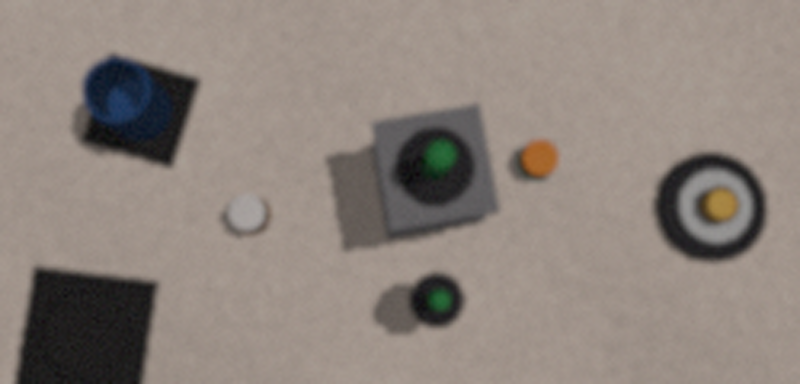

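The crops confirm it: the large brush sits in the grey stand (side crop 272,180), the small decoy stands free at (165,290), and the cup is in the small black block at (248,95). I'll fit circles for the centres and check IK.

```bash
python3 - <<'E'
from h import *
from scipy.optimize import least_squares
from plant import robot
T=dict(np.load("top0.npz"));S=dict(np.load("side0.npz"))
def fit(p,r):
    return least_squares(lambda c:np.hypot(p[:,0]-c[0],p[:,1]-c[1])-r,p.mean(0)[:2],loss="soft_l1",f_scale=.002).x.round(4)
def disc(p,r):  # minimax-ish: hull circle fit
    h=cv2.convexHull((p[:,:2]).astype(np.float32))[:,0]; return fit(h,r)
for nm,f in(("top",T),("side",S)):
    P=cloud(f).reshape(-1,3);I=f["image"].reshape(-1,3).astype(int)
    near=lambda x,y,r:np.hypot(P[:,0]-x,P[:,1]-y)<r
    z=P[:,2]
    m=near(.583,.229,.04)&(z>.115)&(z<.124);print(nm,"rim",fit(P[m],.026))
    m=near(.583,.229,.04)&(z>.04)&(z<.11)&(np.hypot(P[:,0]-.583,P[:,1]-.229)>.0265);print(" cupwall",fit(P[m],.028),m.sum())
    m=near(.507,-.293,.022)&(z>.037);print(" shaft",disc(P[m],.0155),P[m].mean(0))
    m=near(.507,-.293,.06)&(z>.009);print(" base",disc(P[m],.05),cv2.minEnclosingCircle(P[m][:,:2].astype(np.float32)))
    m=near(.524,-.034,.08)&(z>.122)&(z<.14);print(" plate",cv2.minAreaRect(P[m][:,:2].astype(np.float32)))
    m=near(.524,-.034,.04)&(z>.126)&(z<.145)&(I.sum(1)<120);print(" flange",disc(P[m],.032))
    m=near(.524,-.034,.025)&(z>.155)&(z<.21);print(" handle",fit(P[m],.011),m.sum())
    m=near(.524,-.034,.025)&(z>.205);print(" htop",P[m].mean(0).round(4))
for yaw in np.arange(-3,3.2,.5):
    out=[]
    for p in((.524,-.034,.34),(.524,-.034,.174),(.583,.229,.34),(.583,.229,.19),(.583,.229,.087),(.507,-.293,.34),(.507,-.293,.103)):
        try: q=robot.inverse_kinematics(p,[np.pi,0,yaw])
        except Exception as e: q=None
        out.append(None if q is None else np.round(q,1)[[0,1,3,4,5,6]].tolist())
    if sum(o is None for o in out)<3: print(round(yaw,2),out if None not in out else [o is not None for o in out])
E
```

```text
top rim [0.583  0.2278]
 cupwall [0.5835 0.2286] 115
 shaft [ 0.5066 -0.293 ] [ 0.50628886 -0.29252485  0.04168951]
 base [ 0.5071 -0.2931] ((0.5068525671958923, -0.2933378219604492), 0.05000242590904236)
 plate ((0.5244969725608826, -0.03398721292614937), (0.0905381590127945, 0.09022289514541626), 11.315256118774414)
 flange [ 0.5285 -0.0304]
 handle [ 0.5248 -0.0339] 25
 htop [ 0.524  -0.0336  0.2142]
side rim [0.5833 0.2296]
 cupwall [0.5833 0.2295] 138
 shaft [ 0.5081 -0.292 ] [ 0.50770811 -0.29306533  0.04094218]
 base [ 0.5079 -0.2916] ((0.5073960423469543, -0.2911078929901123), 0.05076321214437485)
 plate ((0.5251480937004089, -0.03183205425739288), (0.09220027923583984, 0.09330667555332184), 11.256064414978027)
 flange [ 0.5259 -0.0327]
 handle [ 0.5254 -0.031 ] 129
 htop [ 0.5241 -0.0354  0.2128]
-3.0 [[-0.4, 0.1, 1.8, -0.1, 1.2, 1.8], [-0.3, 0.3, 2.0, -0.1, 0.9, 1.8], [-0.5, 0.3, 1.5, -0.0, 1.3, 1.3], [-0.4, 0.4, 1.7, 0.0, 1.0, 1.3], [-0.4, 0.6, 1.8, 0.0, 0.8, 1.3], [-0.4, 0.4, 1.7, -0.4, 1.3, 2.5], [-0.0, 0.5, 1.9, -0.4, 0.8, 2.6]]
-2.5 [[-0.3, 0.1, 1.8, -0.1, 1.2, 2.3], [
[... 2007 characters left out ...]
1.2, 0.5], [-0.4, 0.3, 2.0, -0.2, 0.9, 0.6], [-0.6, 0.3, 1.5, -0.1, 1.3, 0.1], [-0.6, 0.4, 1.7, -0.1, 1.0, 0.1], [-0.6, 0.6, 1.8, -0.2, 0.8, 0.1], [-0.3, 0.4, 1.7, -0.3, 1.3, 1.2], [-0.1, 0.6, 1.9, -0.6, 0.9, 1.4]]
2.5 [[-0.5, 0.1, 1.8, -0.1, 1.2, 1.0], [-0.4, 0.3, 2.0, -0.2, 0.9, 1.1], [-0.6, 0.3, 1.5, -0.1, 1.3, 0.5], [-0.5, 0.4, 1.7, -0.1, 1.0, 0.5], [-0.5, 0.6, 1.8, -0.1, 0.8, 0.6], [-0.3, 0.4, 1.7, -0.3, 1.3, 1.7], [-0.0, 0.5, 1.9, -0.4, 0.8, 1.8]]
3.0 [[-0.4, 0.1, 1.8, -0.1, 1.2, 1.5], [-0.3, 0.3, 2.0, -0.1, 0.9, 1.6], [-0.5, 0.3, 1.5, -0.0, 1.3, 1.0], [-0.5, 0.4, 1.7, -0.0, 1.0, 1.0], [-0.5, 0.6, 1.8, -0.0, 0.8, 1.0], [-0.3, 0.4, 1.7, -0.4, 1.3, 2.2], [-0.0, 0.5, 1.9, -0.4, 0.8, 2.3]]
```

Measurements agree with expected heights and sizes (plate 90 mm at 0.130, rim 0.119, base radius 50 mm). Grasping the brush now.

```bash
cat >> h.py <<'E'
B=(.5245,-.0335);C=(.5833,.229);SP=(.5072,-.2926);A=[np.pi,0,2.5]
E
python3 - <<'E'
from h import *
from plant import robot
robot.goto([*B,.29],A)
robot.move_straight([*B,.174],.12,contact_N=6)
print(robot.sense()["tcp_pos"],robot.sense()["wrist_force"])
robot.grip(0,70); s=robot.sense();print(s["t"],s["opening"],s["gripper_force"],s["wrist_force"])
robot.move_straight([*B,.335],.12)
s=robot.sense();print(s["t"],s["tcp_pos"],s["wrist_force"],s["torque"],s["gripper_force"])
for n in("top","side"):
    f=robot.grab_frame(n);np.savez(n+"1.npz",**f)
    if n=="side":cv2.imwrite("pics/s1.png",cv2.resize(f["image"][60:280,180:420,::-1],None,fx=2.5,fy=2.5))
E
```

```text
[ 0.5250682  -0.033594    0.17465358] [ 7.01065741e-01  1.41534892e-01 -3.57714705e-04]
4.2833 0.23704759658089056 68.22655588388443 [0.74149622 0.87343503 2.21005246]
5.775 [ 0.5240696  -0.0334699   0.33418967] [ 0.27071537 -0.14051896 -0.74482172] [-0.04382121  0.0468708   0.02538319] 68.38172525167465
```

View pics/s1.png

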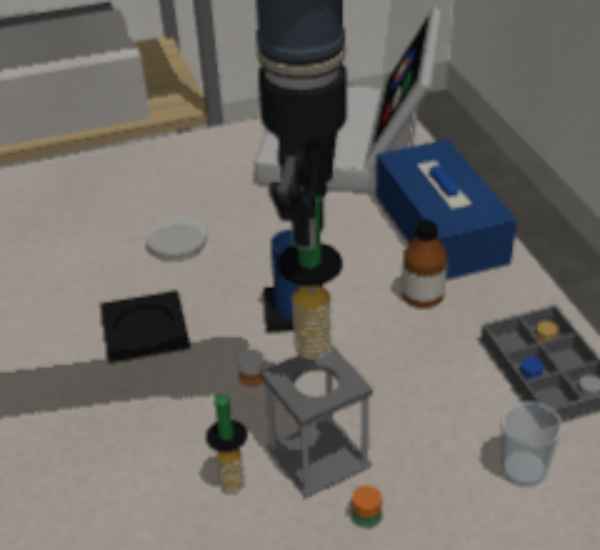

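The brush is gripped, clear of the stand and upright. I'll check its tilt and the hole centre from the saved frames, then go over the cup.

```bash
python3 - <<'E'
from h import *
from scipy.optimize import least_squares
from plant import robot
for n in("side","top"):
    f=dict(np.load(n+"1.npz"));P=cloud(f).reshape(-1,3);x,y,z=P.T
    for a,b,r in((.175,.2,.0195),(.2,.225,.0195),(.225,.25,.0195)):
        m=(np.hypot(x-.5245,y+.0335)<.03)&(z>a)&(z<b);p=P[m]
        if len(p)>10: print(n,a,least_squares(lambda c:np.hypot(p[:,0]-c[0],p[:,1]-c[1])-r,[.5245,-.0335],loss="soft_l1",f_scale=.002).x.round(4),len(p),p[:,2].min().round(3))
robot.move_straight([*C,.335],.18)
s=robot.sense();print(s["t"],s["tcp_pos"],s["wrist_force"])
for n in("top","side"):
    f=robot.grab_frame(n);np.savez(n+"2.npz",**f);P=cloud(f).reshape(-1,3);x,y,z=P.T
    m=(np.hypot(x-C[0],y-C[1])<.03)&(z>.172)&(z<.245);p=P[m]
    if len(p)>10: print(n,least_squares(lambda c:np.hypot(p[:,0]-c[0],p[:,1]-c[1])-.0195,C,loss="soft_l1",f_scale=.002).x.round(4),len(p),p[:,2].min().round(3))
cv2.imwrite("pics/s2.png",cv2.resize(f["image"][60:220,220:380,::-1],None,fx=3.5,fy=3.5))
E
```

```text
side 0.175 [ 0.5235 -0.0326] 73 0.18
side 0.2 [ 0.5234 -0.0326] 109 0.2
side 0.225 [ 0.5236 -0.0326] 117 0.225
7.5167 [0.58347162 0.22746568 0.33523486] [ 0.39884513  0.33330379 -1.82451072]
top [0.5823 0.2254] 104 0.184
side [0.5827 0.2284] 222 0.176
```

View pics/s2.png

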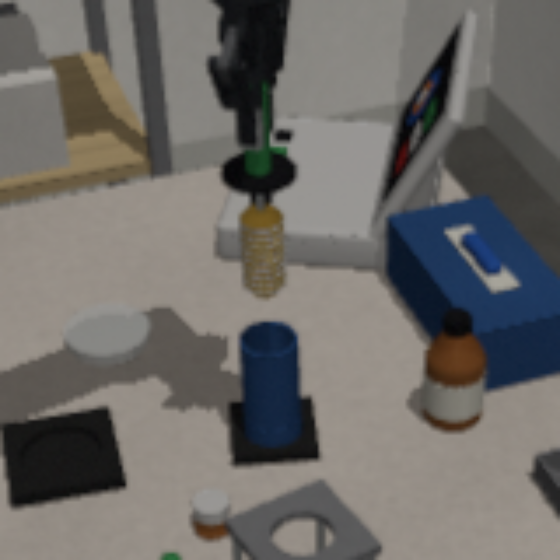

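Upright, and within about 1 mm of the cup's axis (brush at 265,250 and cup mouth at 270,335 in the crop). Scrubbing.

```bash
python3 - <<'E'
from h import *
from plant import robot
X=[C[0],C[1]+.0005]
robot.move_straight([*X,.225],.1,contact_N=12); print(robot.sense()["tcp_pos"])
for i in range(3):
    c=robot.move_straight([*X,.190],.04,contact_N=8); s=robot.sense();print(c,s["t"].__round__(1),s["tcp_pos"].round(4),s["wrist_force"].round(1))
    if not c and s["tcp_pos"][2]>.2: break
    robot.move_straight([*X,.268 if i<2 else .335],.1)
    if i<2: robot.move_straight([*X,.212],.1,contact_N=12)
s=robot.sense();print(s["t"],s["tcp_pos"],s["gripper_force"])
f=robot.grab_frame("side");P=cloud(f).reshape(-1,3);x,y,z=P.T
m=(np.hypot(x-C[0],y-C[1])<.035)
print("tip",z[m&(z>.14)].min(), "rim",[P[m&(z>.113)&(z<.125)].min(0),P[m&(z>.113)&(z<.125)].max(0)])
cv2.imwrite("pics/s3.png",cv2.resize(f["image"][60:220,220:380,::-1],None,fx=3.5,fy=3.5))
E
```

```text
[0.58382767 0.22961904 0.22580462]
True 9.5 [0.5834 0.2295 0.1983] [-0.4 -0.2  3.2]
True 11.5 [0.5842 0.2297 0.1983] [-0.3 -0.2  4. ]
True 13.5 [0.5842 0.2297 0.1983] [0.9 0.9 5.1]
15.0333 [0.58293911 0.22944021 0.33416086] 68.63921083509922
tip 0.16974381838921657 rim [array([0.55632867, 0.19863046, 0.11304736]), array([0.61160934, 0.25723893, 0.12203116])]
```

View pics/s3.png

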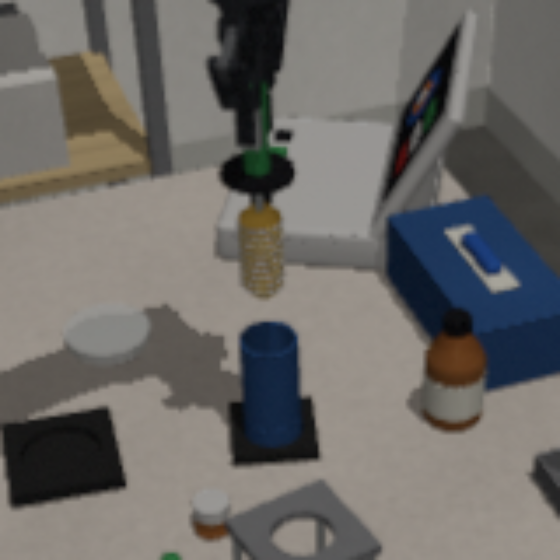

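Three floor contacts, each at the expected height (0.198), and the cup has not moved. Hanging the brush back.

```bash
python3 - <<'E'
from h import *
from plant import robot
X=[.5252,-.0335]
robot.move_straight([*X,.34],.18)
robot.move_straight([*X,.190],.1,contact_N=12);print(robot.sense()["tcp_pos"])
c=robot.move_straight([*X,.168],.03,contact_N=5);s=robot.sense();print(c,s["t"],s["tcp_pos"],s["wrist_force"])
if c and s["tcp_pos"][2]<.179:
    robot.grip(.6)
    robot.move_straight([*X,.30],.15)
f=robot.grab_frame("side");P=cloud(f).reshape(-1,3);x,y,z=P.T
p=P[(np.hypot(x-X[0],y-X[1])<.025)&(z>.19)&(z<.23)];print(len(p),p.mean(0),p.max(0))
p=P[(np.hypot(x-C[0],y-C[1])<.035)&(z>.113)&(z<.125)];print("rim",p.min(0),p.max(0))
cv2.imwrite("pics/s4.png",cv2.resize(f["image"][60:280,180:420,::-1],None,fx=2.5,fy=2.5));print(robot.sense()["t"])
E
```

```text
[ 0.52560584 -0.0335226   0.19055747]
True 18.9333 [ 0.52507681 -0.03335637  0.17425831] [-1.53794416 -0.5146357   4.91380889]
84 [ 0.52210039 -0.03877001  0.20624328] [ 0.53493413 -0.02554113  0.21883589]
rim [0.55634978 0.22198867 0.11307505] [0.6054647  0.24528083 0.12128069]
20.375
```

View pics/s4.png

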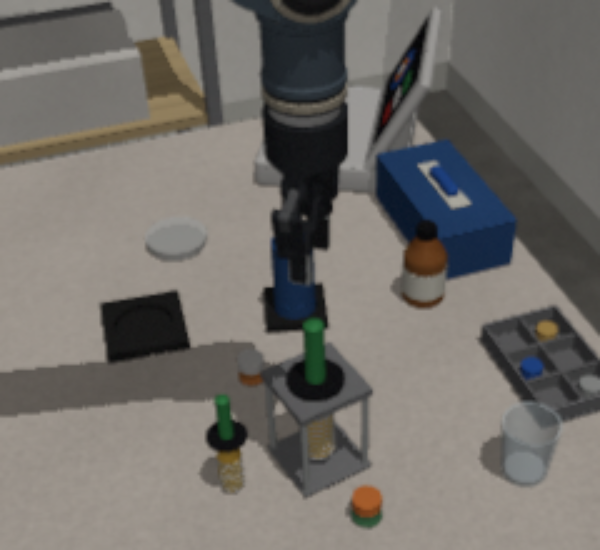

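The brush hangs upright in its stand. Now grasping and lifting the cup.

```bash
python3 - <<'E'
from h import *
from plant import robot
from scipy.optimize import least_squares
robot.grip(1.0)
robot.move_straight([*C,.30],.2)
c=robot.move_straight([*C,.084],.12,contact_N=8);print(c,robot.sense()["tcp_pos"],robot.sense()["wrist_force"])
assert not c
robot.grip(0,60);s=robot.sense();print(s["t"],s["opening"],s["gripper_force"],s["wrist_force"])
robot.move_straight([*C,.12],.06)
robot.move_straight([*C,.345],.15)
s=robot.sense();print(s["t"],s["tcp_pos"],s["wrist_force"],s["torque"],s["gripper_force"])
robot.move_straight([*SP,.345],.2)
s=robot.sense();print(s["t"],s["tcp_pos"],s["wrist_force"])
for n in("top","side"):
    f=robot.grab_frame(n);P=cloud(f).reshape(-1,3);x,y,z=P.T;H=cv2.cvtColor(f["image"],cv2.COLOR_RGB2HSV).reshape(-1,3)
    b=(H[:,0]>100)&(H[:,0]<125)&(H[:,1]>100)
    for a,e in((.24,.29),(.29,.345),(.345,.39)):
        p=P[(np.hypot(x-SP[0],y-SP[1])<.04)&(z>a)&(z<e)&b]
        if len(p)>15: print(n,a,least_squares(lambda c:np.hypot(p[:,0]-c[0],p[:,1]-c[1])-.028,SP,loss="soft_l1",f_scale=.002).x.round(4),len(p),p[:,2].min().round(3))
cv2.imwrite("pics/s5.png",cv2.resize(f["image"][120:380,220:440,::-1],None,fx=2.3,fy=2.3))
E
```

```text
False [0.58372016 0.22916692 0.08465225] [-0.44866331 -0.22496198  1.15176049]
24.65 0.6387477290682076 62.527165208011866 [-0.86000166  0.38407097  3.45928827]
27.05 [0.58287137 0.22888847 0.34393523] [ 0.06811503 -0.63298398 -3.14792415] [-0.02258378  0.01148601 -0.01751635] 63.81158173084259
29.8333 [ 0.5075485  -0.2918252   0.34497316] [ 0.25872296  0.42248145 -2.34928319]
top 0.24 [ 0.5067 -0.2936] 27 0.279
top 0.29 [ 0.51   -0.2908] 302 0.29
top 0.345 [ 0.5084 -0.2937] 198 0.345
side 0.24 [ 0.5084 -0.2903] 168 0.268
side 0.29 [ 0.5078 -0.2909] 429 0.29
side 0.345 [ 0.5036 -0.2925] 273 0.345
```

View pics/s5.png

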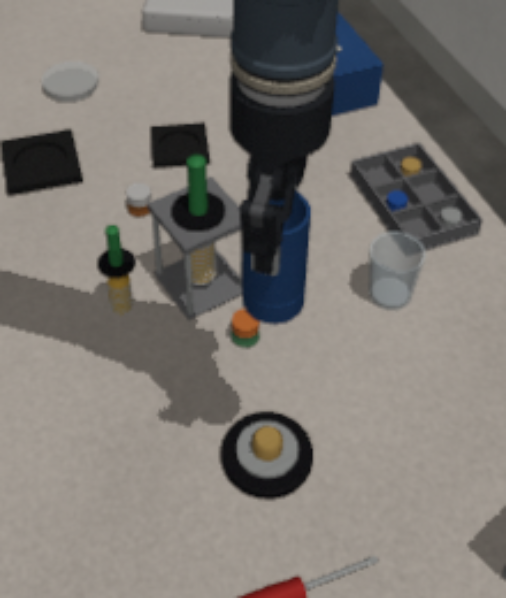

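The cup is held upright and centred to within about 1 mm over the spindle (spindle at 267,440 in the crop). Lowering gently.

```bash
python3 - <<'E'
from h import *
from plant import robot
robot.move_straight([*SP,.135],.1)
s=robot.sense();print(s["tcp_pos"],s["wrist_force"])
c=robot.move_straight([*SP,.104],.03,contact_N=6);s=robot.sense();print(c,s["tcp_pos"],s["wrist_force"])
if not c:
    c=robot.move_straight([*SP,.094],.015,contact_N=5);s=robot.sense();print(c,s["t"],s["tcp_pos"],s["wrist_force"],s["torque"])
E
```

```text
[ 0.50747168 -0.29276008  0.1354562 ] [ 0.3590451   0.10308987 -3.87829944]
False [ 0.50734422 -0.29271989  0.104217  ] [ 0.22498746  0.44094906 -1.87051874]
True 33.75 [ 0.50749666 -0.29269556  0.10080487] [-0.1082647   0.31924112  4.96870536] [ 0.00078984  0.17411566 -0.07764307]
```

Contact came at 0.1008, where the seat was expected (0.1007). Releasing and withdrawing.

```bash
python3 - <<'E'
from h import *
from plant import robot
from scipy.optimize import least_squares
p=robot.sense()["tcp_pos"]
robot.grip(1.0)
robot.move_straight([p[0],p[1],.26],.12)
robot.goto([.50,-.12,.36],A)
robot.sleep(.3)
f=robot.grab_frame("top");f2=robot.grab_frame("side")
for g in(f,f2):
    P=cloud(g).reshape(-1,3);x,y,z=P.T;n=np.hypot(x-SP[0],y-SP[1])<.04
    q=P[n&(z>.12)];print("top of cup z",np.percentile(q[:,2],[5,50,95]).round(4))
    for a,e in((.04,.08),(.08,.12)):
        q=P[n&(z>a)&(z<e)&(np.hypot(x-SP[0],y-SP[1])>.0255)]
        if len(q)>15:print(a,least_squares(lambda c:np.hypot(q[:,0]-c[0],q[:,1]-c[1])-.028,SP,loss="soft_l1",f_scale=.002).x.round(4),len(q))
cv2.imwrite("pics/s6.png",cv2.resize(f2["image"][120:400,200:460,::-1],None,fx=2.1,fy=2.1));print(robot.sense()["t"])
E
```

```text
Traceback (most recent call last):
IndexError: index -1 is out of bounds for axis 0 with size 0
```

```bash
python3 - <<'E'
from h import *
from plant import robot
from scipy.optimize import least_squares
print(robot.sense()["tcp_pos"],robot.sense()["wrist_force"])
for k in("top","side"):
    g=robot.grab_frame(k)
    P=cloud(g).reshape(-1,3);x,y,z=P.T;n=np.hypot(x-SP[0],y-SP[1])<.04
    q=P[n&(z>.12)];print(k,len(q),q[:,2].max() if len(q) else "")
    for a,e in((.04,.08),(.08,.12)):
        q=P[n&(z>a)&(z<e)&(np.hypot(x-SP[0],y-SP[1])>.0255)]
        if len(q)>15:print(a,least_squares(lambda c:np.hypot(q[:,0]-c[0],q[:,1]-c[1])-.028,SP,loss="soft_l1",f_scale=.002).x.round(4),len(q))
cv2.imwrite("pics/s6.png",cv2.resize(g["image"][120:400,200:460,::-1],None,fx=2.1,fy=2.1));print(robot.sense()["t"])
E
```

```text
[ 0.49990781 -0.12063039  0.35964502] [-0.06582847 -0.85042345 -0.05314662]
top 0 
side 263 0.13815348502866304
0.04 [ 0.508  -0.2914] 179
0.08 [ 0.508 -0.292] 259
36.9667
```

View pics/s6.png

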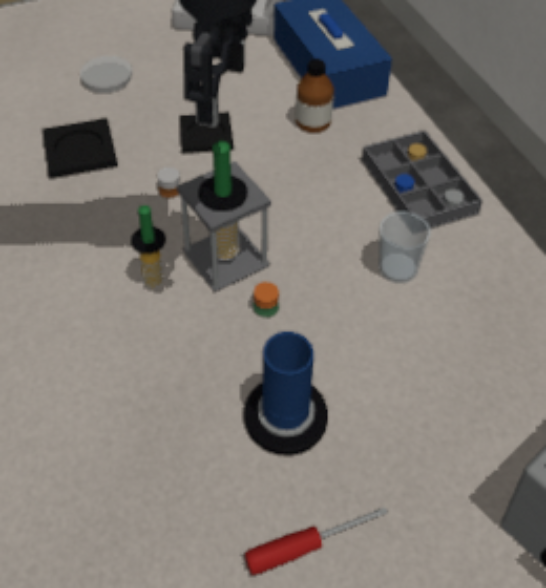

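The cup sits upright on the seat (287,385), with its rim at about 0.135–0.138 m against 0.135 expected. The brush hangs in the stand and the other objects look undisturbed.

```bash
python3 -c "
from plant import robot
print(robot.close_job())"
```

```text
the job is handed in; nothing more can be done
None
```

The job is handed in at about 37 s of the 72 s allowed: the cup was scrubbed with three strokes to its floor, the brush hangs back in its stand, and the cup stands upright on the spindle seat with nothing else on the bench visibly moved.

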